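# Start the vacuum packer's warm-up run

## Robot

A 6-joint arm with a two-finger parallel gripper is mounted at the origin on the work surface. World frame = base frame: x ahead of the robot, y to its left, z up, the work surface at z = 0. Lengths are in m, angles in rad, forces in N, time in s.
With the tool pointing down it reaches from about 0.375 to 0.9 m from the base axis. Payload 3.1 kg.
Tool frame: the origin (TCP) lies where the fingers leave the gripper's body, on its centre line; the fingertips stand 70 mm ahead of it and the grasp point (between the pads) lies 51 mm ahead of it (tip_reach is the distance from the TCP to the fingertips, in m); z points along the fingers, x is the direction in which the jaws open and shut, and the axes are right-handed (so a half turn about z gives the same grasp; the last joint's range is limited). The gripper opens to 87 mm and grips with 3 to 60 N. Pads are 19 mm wide; open, the fingers measure 117 mm over their backs; the gripper's body (75 mm by 190 mm) begins 51 mm behind the grasp point.
Start: joints at [-1.423, 0.527, 1.433, -0, 1.181, -0.178], TCP at [0.201, -0.592, 0.292] pointing down, gripper open.
Joint ranges: [-3.08, 3.08], [-0.75, 2.2], [0.22, 2.44], [-1.43, 4.57], [0, 2.65], [-2.85, 2.85]. Speed limits (rad/s): [2.79, 2.79, 3.14, 3.14, 3.14, 3.14].

## Interface

Orientations are given as a rotation vector (axis times angle).
In Python, from plant import observe, camera, camera_info, finish_job, boxes_of, outline_of, tip_of, tip_reach gives the robot as it stands.
- The arm moves only by the tool send_rows, never from a script. Its arguments are lists of equal length, an entry for each row: "jaw": the finger opening in m, from 0 to 0.087; "dp": the shift along the world's x, y, z in m, a list of three; "yaw": the turn about the world's z in degrees. A call has 1 to 10 rows; each row is the pose to reach, as a shift and turn from the pose commanded when the call began; what a row does not reach only later rows make up. A row lasts 1/12 s, in which the tool goes at most 41.7 mm and 7.16 degrees, less where a joint would pass 70% of its speed; a pose out of reach is approached as far as the arm can. A call with a gripper value outside its range is refused whole. The fingers move at their own pace and stop on an object; the grip force is fixed at half the most. Time passes only in rows, so rows that repeat a pose let the fingers close. It gives the time, the measured TCP pose, the force and the opening at its end, in the units of the state.
- observe(): the state, without advancing time (a new reading comes with each control period).
- camera(name): name is "scene" or "top" or "wrist"; returns the picture (420x560x3 uint8, blue, green, red); there is no depth.
- camera_info(name): a dict with "vertical_fov" (degrees; the focal length in pixels is half the picture's height over the tangent of half this angle, whatever the lens; pixels are square), "cx", "cy" (the principal point, pixels), "eye" and "orientation" of the camera in the world. Camera axes: x right, y up, looking along -z (the intrinsics and any distortion apply to the point x, -y, -z); pixel columns grow to the right and rows downward; lengths in m; the calibration is good to about 2 mm. A picture is of the moment at which its call begins: read the wrist's pose just before it. camera_info takes no time and is no camera call; for the wrist camera it gives the pose at the moment of the call.
- finish_job(): hands the job in, once; it reports no verdict.
Trained networks look in the newest picture that a camera, given by its name, has taken for a name from the list of things; names that differ only in an ending like _2 or _b are one class to them, and where a whole thing is asked for, a point or a joint stands for the part that bears it (a point fixed in the world has none). Each returns a list of dicts, best first, with "conf" (0 to 1); they miss things now and then, are a little off and sometimes report something else, mostly with a low value. They report only what shows in the picture. A call takes as long as a camera call.
- boxes_of(query, camera): "bbox" ([left, top, right, bottom] in pixels, round what is visible of it).
- outline_of(query, camera): "mask" (420x560 bool, what is visible of it) and "bbox" ([left, top, right, bottom] in pixels, round what is visible of it).
- tip_of(query, camera): "at" ([column, row] in pixels: a listed point, or the origin of a listed thing).
The state is a dict: "clock": time; "joint_pos": joint angles; "joint_velocities": joint speeds; "joint_torque": joint torques, N m; "ee_pos": TCP position; "ee_rot": TCP orientation; "wrist_force": force on the tool from outside, world axes, zero at the start; "torque": the same for the moment, N m; "width": finger opening in m.
Only numpy, scipy, OpenCV 4.12 (cv2) and the standard library are available. Lean on these libraries where they do the work, as an engineer would, in place of code of your own. Each camera call takes 0.05 s, during which the arm holds its last target. There are 200 camera calls.

## Task

Start the vacuum packer on its empty warm-up run: press the raised end of the green rocker right down to switch it on, then press the blue key fully down and let it come up again, then push the lid down by the black strip along its front edge until it is shut. All of it is pressing with the tips of the closed fingers: press no other key, lift neither the lid nor anything else, and leave the things standing around where they are. Springs would raise the lid again, so the program finishes while the fingertips still hold it shut.

Things in the scene. Friction and masses are not known exactly. Their poses are not given: they have to be found in the camera images.
- vac: stainless chamber vacuum packer, fixed, 440 deep (x) x 340 wide (y), steel deck 165 high. Origin: centre of its underside; its -x is the front, facing roughly to the robot; z up. Front 110 mm: black console, sloping at 0.29 rad from 165 high at its rear edge to 132 at the front; on it at y (mm) green rocker +125, gauge +62, grey keys +15 and -33, blue key -81, red key -129
- power (a joint): the green main rocker, 24 x 42 long, running across the console (along the packer's y), rad: 0 = off (its left, +y, end is raised), 0.30 = on (left half down, parallel to the console, 8 mm proud of it). Pressing the raised left end tips it over, 2 to 4 N; it stays where it is left
- power_left (a point): point on the top of the rocker's left (raised) half, 14 mm from the pivot; moves with the rocker, and goes down 4 mm from off to on
- key_blue (a joint): the blue warm-up programme key, m: 0 = up, 0.005 = fully down; springs back; 1.4 N to start, 5 N fully down; it moves square to the slope
- key_blue_top (a point): centre of the top of the blue key, cap 22 x 22, standing 8 mm proud of the console, white ring on it
- key_red_top (a point): centre of the top of the red stop key, same size, 48 mm to the right of the blue one
- key_red (a joint): red stop key, m: 0 = up, 0.005 = down
- key_up (a joint): grey key with arrow, 96 mm left of the blue key, m: 0 = up, 0.005 = down
- key_down (a joint): grey key with arrow, 48 mm left of the blue key, m: 0 = up, 0.005 = down
- lid_cover: the lid: clear acrylic plate 320 wide (y), red gasket under it, black grip strip (36 front to back) along its front edge. Origin: middle of the strip's top; z square to the plate, so its angle from vertical is the lid's: 0 = shut, at the start 0.4 to 0.6 (front raised). Hinge along the packer's y at its x +165, z 172 mm; origin shut at x -105, z 202. Sprung: 2 N at the strip starts it down, 8 to 12 N at shut; rises if let go
- cheese_plain: large plain cream cheese wheel, 190 across, 60 high, on the tray (mm); loose bystander; origin under its middle
- cheese_low: small herb-flecked cheese, 100 across, 45 high, on the tray (mm); loose bystander; origin under its middle
- cheese_tall: small herb-flecked cheese, 100 across, 75 high, on the tray (mm); loose bystander; origin under its middle
- spray: white spray bottle with blue head and red trigger, 62 across, 165 high, beside the packer's left (+y) side (mm); loose bystander; origin under its middle
- jar: glass herb jar with green cap, 64 across, 85 high, in front of the packer, towards its right (mm); loose bystander; origin under its middle
- tub: white tub with blue lid, 106 across, 64 high, in front of the packer, towards its left (mm); loose bystander; origin under its middle
- knife: cheese knife lying flat, 330 long, 20 high, wooden handle to its own -x (mm); loose bystander; origin at the counter, near the middle of its length

How it is judged:
On the way, in this order (a step that is already met when the one before it is completed fails the run):
1. the green rocker is switched on (over 0.25 of 0.30 rad) (value of joint power above 0.25 rad), for 0.2 s.
2. with the rocker on, the blue key is pressed down (over 3.5 of 5 mm) (value of joint key_blue above 0.0035 m and value of joint power above 0.25 rad), for 0.1 s.
3. with the blue key up again, the lid is pushed shut (under 0.025 rad) by the fingers at its front strip (grasp point no more than 50 mm behind the middle of the strip) (angle between lid_cover's own z axis and vertical below 0.025 rad and value of joint key_blue below 0.001 m and contact force between the fingers and lid_cover above 2 N and x of the grasp point in the frame of lid_cover below 0.05 m), for 0.4 s.
At the end, for the whole second after the job is handed in: The rocker is on (over 0.25 rad), all four keys are up (within 1 mm), and the lid is shut (under 0.025 rad, 7 mm at the strip) and held so by the fingers pressing on its front strip (grasp point no more than 50 mm behind the strip) with more than 2 N (all of step 3 and value of joint power above 0.25 rad and value of joint each of key_red, key_up, key_down below 0.001 m); the arm keeps its last pose, push and grip.
It fails at once if the red key or a grey key is pressed (over 2.5 mm) (value of joint any of key_red, key_up, key_down above 0.0025 m).
It fails at once if the blue key is pressed while the rocker is off (value of joint key_blue above 0.003 m and value of joint power below 0.12 rad).
It fails at once if the lid is shut while the rocker is off (angle between lid_cover's own z axis and vertical below 0.1 rad and value of joint power below 0.12 rad).
It fails at once if the lid is pulled up (angle between lid_cover's own z axis and vertical above 0.7 rad).
It fails at once if a bystander is moved over 30 mm, lifted or knocked over (distance of any of cheese_plain, cheese_low, cheese_tall, spray, jar, tub, knife from where it was at the start of the episode above 0.03 m or angle between any of cheese_plain, cheese_low, cheese_tall, spray, jar, tub, knife's own z axis and vertical above 0.3 rad).
It also fails if it takes over 51 s, if anything falls off the work surface, if the arm or the gripper's body presses on something with over 40 N, if the wrist force passes 120 N, or if a joint passes its speed limit or range.

## Working session

There is one attempt and no reset: what is moved stays moved. The work goes in short steps, Python scripts to look and compute and a tool call to move; the robot and the scene stay as the last step left them, time stands still between calls to the robot, and variables do not carry over. Pictures are saved under pics/ and viewed, about 8 in all and at most 12, crops included, and the job is handed in when it is done.

Besides the shell and the picture viewer there is one more tool, called after ">>>" by a JSON object that holds its "method" and its "body". send_rows: Moves the arm, as the interface text tells. Its arguments: {"type":"object","properties":{"jaw":{"type":"array","items":{"type":"number"}},"dp":{"type":"array","items":{"type":"array","items":{"type":"number"}}},"yaw":{"type":"array","items":{"type":"number"}}},"required":["jaw","dp","yaw"]}

```bash
mkdir -p pics; cat > h.py <<'E'
import numpy as np, cv2
from scipy.spatial.transform import Rotation as R
from plant import *
def rot(o):
    o=np.array(o,float)
    if o.shape==(3,3): return o
    return R.from_rotvec(o).as_matrix() if o.size==3 else R.from_quat(o).as_matrix()
def ray(ci,px):
    f=210/np.tan(np.radians(ci["vertical_fov"])/2)
    d=np.array([(px[0]-ci["cx"])/f,-(px[1]-ci["cy"])/f,-1])
    return np.array(ci["eye"]),rot(ci["orientation"])@d
def proj(ci,p):
    f=210/np.tan(np.radians(ci["vertical_fov"])/2)
    c=rot(ci["orientation"]).T@(np.array(p)-np.array(ci["eye"]))
    return np.array([ci["cx"]+f*c[0]/-c[2],ci["cy"]-f*c[1]/-c[2]])
def tri(rs):
    A=np.zeros((3,3));b=np.zeros(3)
    for e,d in rs:
        d=d/np.linalg.norm(d);P=np.eye(3)-np.outer(d,d);A+=P;b+=P@e
    x=np.linalg.solve(A,b)
    return x,[np.linalg.norm(np.cross(x-e,d/np.linalg.norm(d))) for e,d in rs]
E
python3 - <<'E'
from h import *
print(observe()); print(tip_reach if not callable(tip_reach) else tip_reach())
for n in ["scene","top","wrist"]:
    ci=camera_info(n);print(n,ci)
    cv2.imwrite(f"pics/{n}0.png",camera(n))
    for q in ["power_left","key_blue_top","key_red_top","lid_cover","vac","cheese_plain","cheese_tall","cheese_low","spray","jar","tub","knife"]:
        r=tip_of(q,n); print(q,[(np.round(a["at"],1).tolist(),round(a["conf"],2)) for a in r[:2]])
a=cv2.imread("pics/scene0.png");b=cv2.imread("pics/top0.png")
E
```

```text
{'clock': 0.0, 'joint_pos': array([-1.42249405e+00,  5.28477637e-01,  1.43393942e+00, -1.83344247e-06,
        1.18139656e+00, -1.78506182e-01]), 'joint_velocities': array([-1.18219598e-03, -1.58148293e-03, -4.56127175e-04,  1.73126185e-03,
       -4.54634926e-05, -9.34586697e-05]), 'joint_torque': array([ 8.08253990e-04, -4.40041494e+01, -1.76588738e+01,  6.32102718e-02,
        5.81855793e-02, -1.75753626e-04]), 'ee_pos': array([ 0.20057215, -0.59130603,  0.29125263]), 'ee_rot': array([-2.55193519e+00,  1.82954089e+00,  2.43000864e-03]), 'wrist_force': array([ 0.16838469,  0.73774279, -0.69162706]), 'torque': array([0.0009689 , 0.00328094, 0.0042377 ]), 'width': 0.08686711378433597}
0.0697
scene {'vertical_fov': 57.5744949946981, 'cx': 278.95672751091985, 'cy': 201.34201777401228, 'eye': array([0.72401464, 0.58611263, 1.03683464]), 'orientation': array([0.10094225, 0.92138022, 2.77678006])}
power_left [([252.5, 247.7], 0.58), ([326.9, 257.5], 0.49)]
key_blue_top [([311.9, 192.5], 0.59)]
key_red_top [([306.6, 180.2], 0.58)]
lid_cover [([267.6, 176.7], 0.88), ([402.5, 374.2], 0.61)]

[... 596 characters left out ...]
 181.1], 0.9), ([295.6, 238.5], 0.41)]
vac [([266.6, 188.8], 0.85), ([409.6, 210.4], 0.17)]
cheese_plain [([384.4, 261.0], 0.85)]
cheese_tall [([440.4, 238.6], 0.58), ([289.3, 278.7], 0.26)]
cheese_low [([409.5, 211.9], 0.56)]
spray []
jar [([285.4, 274.7], 0.59)]
tub [([226.5, 272.6], 0.8)]
knife [([138.0, 264.8], 0.6), ([203.3, 184.5], 0.38)]
wrist {'vertical_fov': 63.48655921519609, 'cx': 279.71309245667464, 'cy': 210.37253382784715, 'eye': array([ 0.26581317, -0.57050104,  0.38409149]), 'orientation': array([-0.22062064,  0.15976947, -1.23601743])}
power_left []
key_blue_top []
key_red_top []
lid_cover []
vac []
cheese_plain []
cheese_tall []
cheese_low []
spray []
jar []
tub []
knife []
```

View pics/scene0.png

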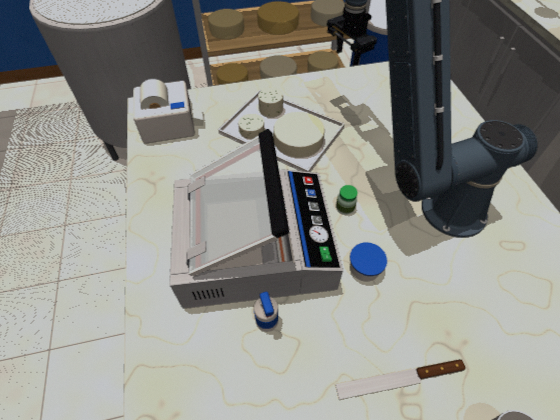

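View pics/top0.png

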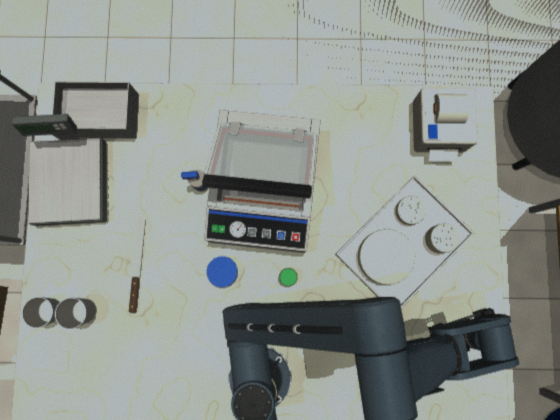

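```bash
python3 - <<'E'
from h import *
from scipy.optimize import least_squares
o=observe();print(rot(o["ee_rot"]).round(3))
s=cv2.imread("pics/scene0.png");t=cv2.imread("pics/top0.png")
a=cv2.resize(s[160:280,250:350],None,fx=5,fy=5,interpolation=cv2.INTER_CUBIC)[:600,:400]
a=cv2.resize(s[165:275,265:345],(436,600),interpolation=cv2.INTER_CUBIC)
b=cv2.resize(t[170:255,200:325],(364*0+364,248),interpolation=cv2.INTER_CUBIC)
c=np.zeros((600,800,3),np.uint8);c[:,:436]=a;c[:248,436:]=b
c[260:260+130,436:436+364]=cv2.resize(t[205:250,205:331],(364,130),interpolation=cv2.INTER_CUBIC)
cv2.imwrite("pics/crop.png",c)
al=0.29
def con(y,x=-165,h=8):
    z=132+(x+220)*np.tan(al)
    return np.array([x-h*np.sin(al),y,z+h*np.cos(al)])/1e3
# color centroids
def cen(im,roi,f):
    x0,y0,x1,y1=roi;h=cv2.cvtColor(im[y0:y1,x0:x1],cv2.COLOR_BGR2HSV);m=f(h)
    n,l,st,ce=cv2.connectedComponentsWithStats(m.astype(np.uint8));i=1+np.argmax(st[1:,4])
    return ce[i]+[x0,y0],st[i,4]
red=lambda h:((h[...,0]<8)|(h[...,0]>172))&(h[...,1]>130)&(h[...,2]>80)
green=lambda h:(abs(h[...,0]-60)<20)&(h[...,1]>130)&(h[...,2]>60)
obs=[]
for n,im,r1,r2 in [("scene",s,(295,168,318,190),(312,240,340,268)),("top",t,(287,228,305,247),(207,220,228,238))]:
    R1=cen(im,r1,red);G=cen(im,r2,green);print(n,"red",R1,"green",G)
    obs+=[(n,R1[0],con(-129)),(n,G[0],con(125))]
ci={n:camera_info(n) for n in("scene","top")}
def W(p,v):
    c,s_=np.cos(p[2]),np.sin(p[2]);return np.array([p[0]+c*v[0]-s_*v[1],p[1]+s_*v[0]+c*v[1],v[2]])
f=lambda p:np.concatenate([proj(ci[n],W(p,v))-q for n,q,v in obs])
r=least_squares(f,[0.75,0,0]);print(r.x,r.fun.round(1))
for (i,j,nm) in [(0,2,"red"),(1,3,"green")]:
    print(nm,tri([ray(ci[obs[i][0]],obs[i][1]),ray(ci[obs[j][0]],obs[j][1])]))
for nm,y in [("green",125),("left",139),("blue",-81),("red",-129)]: print(nm,W(r.x,con(y)))
L=tri([ray(ci["scene"],(267.6,176.7)),ray(ci["top"],(256.6,181.1))]);print("lid?",L)
E
```

```text
[[ 0.321 -0.947  0.   ]
 [-0.947 -0.321 -0.   ]
 [ 0.     0.    -1.   ]]
scene red (array([308.32352941, 179.70588235]), np.int32(34)) green (array([324.912, 253.208]), np.int32(125))
top red (array([295.04, 236.6 ]), np.int32(25)) green (array([217.93181818, 228.07954545]), np.int32(88))
[ 0.65448018 -0.00442423 -0.09928476] [-0.1 -0.7 -0.1 -0.2 -0.3  0.  -0.7  0. ]
red (array([ 0.47508048, -0.11681383,  0.15216928]), [np.float64(0.0006942894013057153), np.float64(0.0006942894013056213)])
green (array([0.50016462, 0.13525338, 0.15291367]), [np.float64(0.0007715525695238603), np.float64(0.0007715525695239265)])
green [0.50040662 0.13654202 0.15607865]
left [0.50179432 0.15047307 0.15607865]
blue [ 0.47998754 -0.0684435   0.15607865]
red [ 0.4752297  -0.11620711  0.15607865]
lid? (array([ 0.62039993, -0.00071467,  0.3376655 ]), [np.float64(0.0011428350146695351), np.float64(0.0011428350146691984)])
```

View pics/crop.png

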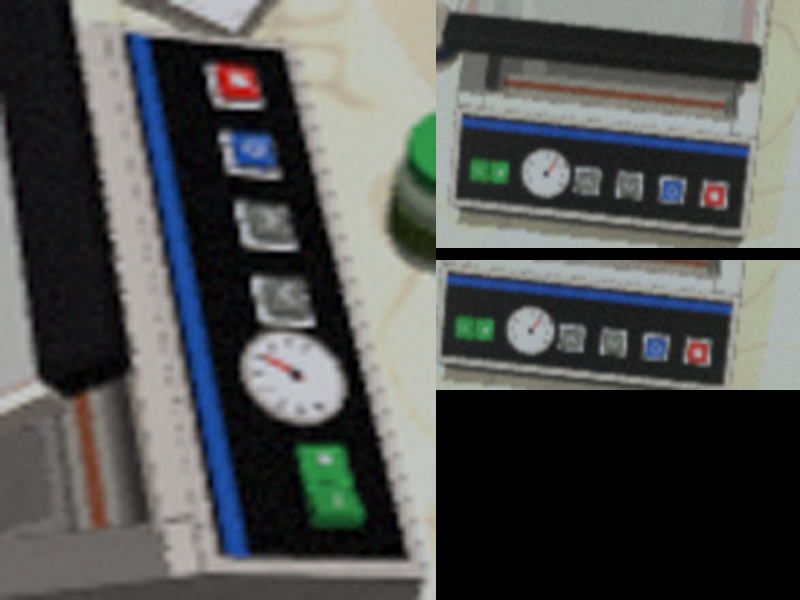

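>>> {"method": "send_rows", "body": {"jaw": [0,0,0,0,0,0,0,0,0,0], "dp": [[0.013,0.033,0.002],[0.026,0.066,0.004],[0.039,0.099,0.006],[0.052,0.132,0.008],[0.065,0.165,0.01],[0.078,0.198,0.01],[0.091,0.231,0.01],[0.104,0.264,0.01],[0.117,0.297,0.01],[0.13,0.33,0.01]], "yaw": [7,14,21,28,35,42,49,56,63,70]}}

```text
clock: 2.78
ee_pos: [0.331, -0.2604, 0.3025]
ee_rot: [3.141, -0.026, 0.001]
wrist_force: [1.5, -0.4, -0.7]
width: 0.0283
```

>>> {"method": "send_rows", "body": {"jaw": [0,0,0,0,0,0,0,0,0,0], "dp": [[0.01,0.025,0],[0.02,0.05,0],[0.03,0.075,0],[0.04,0.1,0],[0.05,0.125,0],[0.06,0.15,0],[0.07,0.175,0],[0.08,0.2,0],[0.09,0.225,0],[0.1,0.25,0]], "yaw": [7,14,21,28,35,42,49,56,63,70]}}

```text
clock: 3.62
ee_pos: [0.4311, -0.0106, 0.3025]
ee_rot: [2.587, 1.781, 0.001]
wrist_force: [0.8, -0.1, 0.8]
width: 0.0006
```

>>> {"method": "send_rows", "body": {"jaw": [0,0,0,0,0,0,0,0], "dp": [[0.01,0.025,0],[0.02,0.05,0],[0.035,0.1,0],[0.05,0.13,0],[0.067,0.166,-0.005],[0.067,0.166,-0.02],[0.067,0.166,-0.03],[0.067,0.166,-0.03]], "yaw": [7,14,15.6,15.6,15.6,15.6,15.6,15.6]}}

```text
clock: 4.28
ee_pos: [0.4958, 0.1542, 0.27]
ee_rot: [-2.325, -2.108, 0.008]
wrist_force: [-0.9, 0.0, 0.5]
width: 0.0003
```

```bash
python3 - <<'E'
from h import *
o=observe();print(o["ee_pos"],o["wrist_force"],o["joint_pos"])
ci=camera_info("wrist");w=camera("wrist");s=camera("scene")
print(ci["eye"])
for q in ["power_left","key_blue_top","key_red_top"]: print(q,tip_of(q,"wrist")[:2])
def mark(im,c,p,col):
    u=proj(c,p); print(np.round(u,1)); cv2.circle(im,tuple(int(v) for v in u),2,col,-1)
mark(w,ci,[.5004,.1365,.156],(0,0,255));mark(w,ci,[.5018,.1505,.159],(255,0,255))
mark(w,ci,o["ee_pos"]+rot(o["ee_rot"])@[0,0,tip_reach],(0,255,255))
c=np.zeros((420,760,3),np.uint8);c[:,:460]=w[:,50:510];x=cv2.resize(s[150:290,240:340],(300,420));c[:,460:]=x
cv2.imwrite("pics/w1.png",c)
E
```

```text
[0.49582174 0.15417504 0.26999626] [-0.91776851  0.00263094  0.46815933] [ 8.62310934e-02  4.17903688e-01  1.71697990e+00 -5.00518669e-04
  1.01261818e+00 -1.38637377e+00]
[0.42797104 0.16029752 0.36222859]
power_left [{'at': [270.6, 239.9], 'conf': 0.61}, {'at': [14.8, 62.2], 'conf': 0.33}]
key_blue_top []
key_red_top []
[253.9 243.4]
[275.7 245.1]
[280.6 260.6]
```

View pics/w1.png

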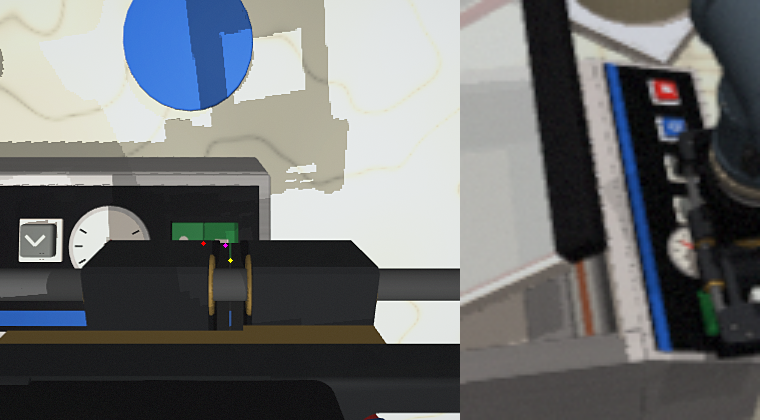

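>>> {"method": "send_rows", "body": {"jaw": [0,0,0,0,0,0,0,0], "dp": [[0.001,0,-0.015],[0.001,0,-0.03],[0.001,0,-0.034],[0.001,0,-0.036],[0.001,0,-0.038],[0.001,0,-0.04],[0.001,0,-0.042],[0.001,0,-0.043]], "yaw": [0,0,0,0,0,0,0,0]}}

```text
clock: 5.2
ee_pos: [0.4994, 0.1542, 0.2299]
ee_rot: [2.328, 2.108, 0.003]
wrist_force: [0.8, 0.7, 2.6]
width: 0.0007
```

>>> {"method": "send_rows", "body": {"jaw": [0,0,0,0], "dp": [[0,0,-0.001],[0,0,-0.002],[0,0,-0.003],[0,0,-0.003]], "yaw": [0,0,0,0]}}

```text
clock: 5.53
ee_pos: [0.4989, 0.1542, 0.2264]
ee_rot: [2.328, 2.109, 0.001]
wrist_force: [1.8, 0.3, 2.6]
width: 0.0005
```

>>> {"method": "send_rows", "body": {"jaw": [0,0,0,0,0], "dp": [[0,0,-0.001],[0,0,-0.002],[0,0,-0.003],[0,0,-0.003],[0,0,-0.003]], "yaw": [0,0,0,0,0]}}

```text
clock: 5.95
ee_pos: [0.4992, 0.1543, 0.2243]
ee_rot: [2.328, 2.108, 0.002]
wrist_force: [-0.6, 0.8, 9.2]
width: 0.0004
```

>>> {"method": "send_rows", "body": {"jaw": [0,0,0,0,0,0,0,0,0], "dp": [[0,0,0],[0,0,0.02],[0,0,0.05],[-0.005,-0.04,0.055],[-0.01,-0.08,0.055],[-0.015,-0.12,0.055],[-0.02,-0.16,0.055],[-0.023,-0.2,0.055],[-0.023,-0.2,0.055]], "yaw": [0,0,0,0,0,0,0,0,0]}}

```text
clock: 6.7
ee_pos: [0.4751, -0.052, 0.2778]
ee_rot: [2.334, 2.1, -0.005]
wrist_force: [0.3, 1.0, -1.2]
width: 0.0004
```

```bash
python3 - <<'E'
from h import *
o=observe();print(o["clock"],o["ee_pos"],o["wrist_force"])
ci=camera_info("wrist");w=camera("wrist");s=camera("scene")
for q in ["key_blue_top","key_red_top"]: print(q,tip_of(q,"wrist")[:2])
for p in [[.480,-.0684,.153],[.4752,-.1162,.153],o["ee_pos"]+rot(o["ee_rot"])@[0,0,tip_reach]]:
    u=proj(ci,p); print(np.round(u,1)); cv2.circle(w,tuple(int(v) for v in u),2,(0,255,255),-1)
c=np.zeros((420,800,3),np.uint8);c[:,:480]=w[:,40:520];c[:,480:]=cv2.resize(s[170:275,265:345],(320,420),interpolation=cv2.INTER_CUBIC)
cv2.imwrite("pics/w2.png",c)
E
```

```text
6.7 [ 0.47507139 -0.05202624  0.27776472] [ 0.27695188  0.99893241 -1.1840106 ]
key_blue_top [{'at': [256.3, 236.2], 'conf': 0.61}]
key_red_top []
[257.5 237.6]
[186.2 237.9]
[280.6 260.7]
```

View pics/w2.png

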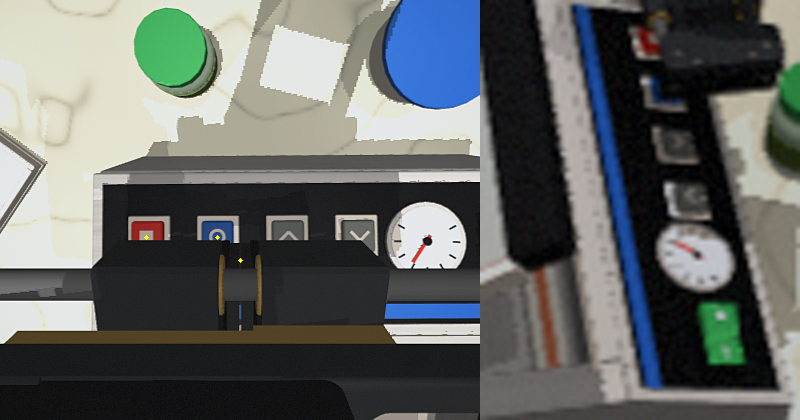

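>>> {"method": "send_rows", "body": {"jaw": [0,0,0,0,0,0], "dp": [[0,-0.022,0],[0,-0.022,-0.02],[0,-0.022,-0.04],[0,-0.022,-0.046],[0,-0.022,-0.05],[0,-0.022,-0.05]], "yaw": [0,0,0,0,0,0]}}

```text
clock: 7.4
ee_pos: [0.4753, -0.0666, 0.2276]
ee_rot: [-2.325, -2.11, 0.001]
wrist_force: [0.0, -0.8, -0.3]
width: 0.0001
```

>>> {"method": "send_rows", "body": {"jaw": [0,0,0,0,0,0,0], "dp": [[0,0,-0.002],[0,0,-0.004],[0,0,-0.005],[0,0,-0.006],[0,0,-0.007],[0,0,-0.007],[0,0,-0.007]], "yaw": [0,0,0,0,0,0,0]}}

```text
clock: 7.98
ee_pos: [0.4763, -0.0681, 0.2217]
ee_rot: [2.328, 2.107, 0.002]
wrist_force: [1.8, 0.9, 3.4]
width: 0.0006
```

>>> {"method": "send_rows", "body": {"jaw": [0,0,0,0,0,0], "dp": [[0,0,-0.001],[0,0,-0.002],[0,0,-0.003],[0,0,-0.004],[0,0,-0.005],[0,0,-0.005]], "yaw": [0,0,0,0,0,0]}}

```text
clock: 8.48
ee_pos: [0.4767, -0.0682, 0.2186]
ee_rot: [2.326, 2.107, 0.003]
wrist_force: [-2.0, 1.6, 21.3]
width: 0.0003
```

>>> {"method": "send_rows", "body": {"jaw": [0,0,0,0,0,0,0,0,0,0], "dp": [[0,0,0],[0,0,0.02],[0,0,0.06],[0,0,0.1],[0,0.01,0.14],[0,0.02,0.18],[0,0.04,0.22],[0,0.055,0.235],[0,0.067,0.235],[0,0.067,0.235]], "yaw": [0,0,0,0,0,0,0,0,0,0]}}

```text
clock: 9.32
ee_pos: [0.4749, 0.0006, 0.452]
ee_rot: [2.326, 2.111, 0.001]
wrist_force: [-0.3, -0.4, -0.6]
width: 0.0007
```

```bash
python3 - <<'E'
from h import *
o=observe();print(o["clock"],o["ee_pos"],o["wrist_force"])
ci={n:camera_info(n) for n in("scene","top","wrist")}
s=camera("scene");t=camera("top");w=camera("wrist")
r=[]
for n in ("scene","top"):
    q=tip_of("lid_cover",n)[:1];print(q); r.append(ray(ci[n],q[0]["at"]))
print(tri(r)); print(tip_of("power_left","scene")[:2],tip_of("power_left","wrist")[:2])
c=np.zeros((420,800,3),np.uint8);c[:,:480]=w[:,40:520];c[:,480:]=cv2.resize(s[170:275,265:345],(320,420),interpolation=cv2.INTER_CUBIC)
cv2.imwrite("pics/w3.png",c)
E
```

```text
9.3167 [0.47493643 0.00063572 0.45195448] [-0.33423503 -0.4253004  -0.56457187]
[{'at': [272.4, 173.3], 'conf': 0.62}]
[{'at': [256.2, 179.9], 'conf': 0.88}]
(array([0.6149862 , 0.00163582, 0.35339847]), [np.float64(0.007262856608738746), np.float64(0.007262856608738784)])
[{'at': [324.6, 260.5], 'conf': 0.59}] [{'at': [411.4, 193.3], 'conf': 0.65}, {'at': [208.8, 89.2], 'conf': 0.52}]
```

View pics/w3.png

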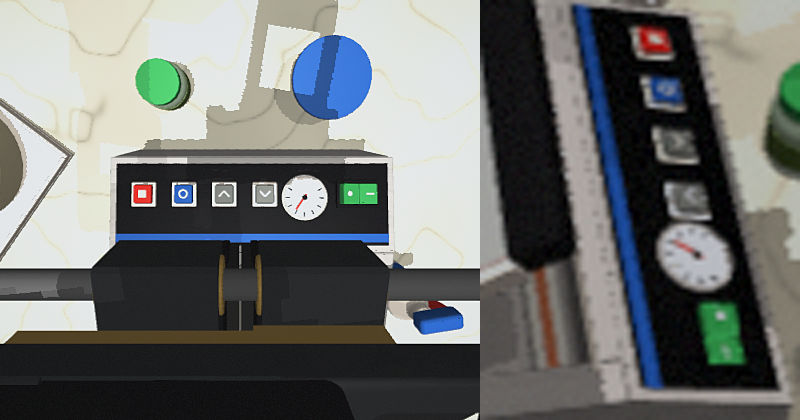

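>>> {"method": "send_rows", "body": {"jaw": [0,0,0,0,0,0,0], "dp": [[0.03,0,0],[0.065,0,0],[0.1,0,0],[0.13,0,0],[0.14,0,0],[0.14,0,-0.01],[0.14,0,-0.02]], "yaw": [0,0,0,0,0,0,0]}}

```text
clock: 10.25
ee_pos: [0.6157, -0.0014, 0.4297]
ee_rot: [-2.328, -2.107, 0.002]
wrist_force: [-0.3, -0.9, -0.5]
width: 0.0002
```

>>> {"method": "send_rows", "body": {"jaw": [0,0,0,0,0,0], "dp": [[-0.003,0,-0.006],[-0.007,0,-0.012],[-0.011,0.001,-0.018],[-0.015,0.002,-0.024],[-0.017,0.002,-0.029],[-0.019,0.002,-0.034]], "yaw": [0,0,0,0,0,0]}}

```text
clock: 10.75
ee_pos: [0.5953, 0.0015, 0.3975]
ee_rot: [-2.328, -2.108, 0.001]
wrist_force: [-2.1, -0.7, 4.1]
width: 0.0005
```

>>> {"method": "send_rows", "body": {"jaw": [0,0,0,0,0,0,0,0], "dp": [[-0.004,0,-0.01],[-0.009,0.001,-0.02],[-0.015,0.002,-0.032],[-0.021,0.002,-0.044],[-0.026,0.003,-0.057],[-0.03,0.003,-0.07],[-0.034,0.004,-0.083],[-0.037,0.004,-0.097]], "yaw": [0,0,0,0,0,0,0,0]}}

```text
clock: 11.42
ee_pos: [0.56, 0.0048, 0.3014]
ee_rot: [2.326, 2.107, 0.003]
wrist_force: [-1.0, -0.1, 7.4]
width: 0.0003
```

>>> {"method": "send_rows", "body": {"jaw": [0,0,0,0,0,0], "dp": [[-0.002,0,-0.008],[-0.003,0,-0.015],[-0.004,0,-0.021],[-0.004,0,-0.025],[-0.004,0,-0.027],[-0.004,0,-0.027]], "yaw": [0,0,0,0,0,0]}}

```text
clock: 11.92
ee_pos: [0.5557, 0.0052, 0.2738]
ee_rot: [2.328, 2.108, 0.001]
wrist_force: [-2.0, 1.0, 4.7]
width: 0.0005
```

>>> {"method": "send_rows", "body": {"jaw": [0,0,0,0], "dp": [[0,0,-0.001],[0,0,-0.002],[0,0,-0.003],[0,0,-0.003]], "yaw": [0,0,0,0]}}

```text
clock: 12.25
ee_pos: [0.5555, 0.0052, 0.2721]
ee_rot: [2.328, 2.108, 0.001]
wrist_force: [-3.4, 1.0, 11.5]
width: 0.0006
```

>>> {"method": "send_rows", "body": {"jaw": [0,0,0,0], "dp": [[0,0,-0.001],[0,0,-0.002],[0,0,-0.002],[0,0,-0.002]], "yaw": [0,0,0,0]}}

```text
clock: 12.58
ee_pos: [0.5555, 0.0052, 0.272]
ee_rot: [2.327, 2.108, 0.002]
wrist_force: [-7.0, 1.0, 22.4]
width: 0.0005
```

>>> {"method": "send_rows", "body": {"jaw": [0,0,0,0,0,0,0,0], "dp": [[0,0,0],[0,0,0],[0,0,0],[0,0,0],[0,0,0],[0,0,0],[0,0,0],[0,0,0]], "yaw": [0,0,0,0,0,0,0,0]}}

```text
clock: 13.25
ee_pos: [0.5555, 0.0052, 0.272]
ee_rot: [2.327, 2.108, 0.002]
wrist_force: [-6.3, 0.6, 22.1]
width: 0.001
```

```bash
python3 - <<'E'
from h import *
s=camera("scene");w=camera("wrist");o=observe();print(o["clock"],o["ee_pos"],o["wrist_force"])
c=np.zeros((420,800,3),np.uint8);c[:,:400]=cv2.resize(w,(400,300))[0:300].copy() if 0 else cv2.resize(w[:,80:480],(400,420));c[:,400:]=cv2.resize(s[80:330,160:398],(400,420),interpolation=cv2.INTER_CUBIC)
cv2.imwrite("pics/w4.png",c)
E
```

```text
13.35 [0.55549403 0.00523036 0.2720088 ] [-6.17376178  0.16868595 21.78775189]
```

View pics/w4.png

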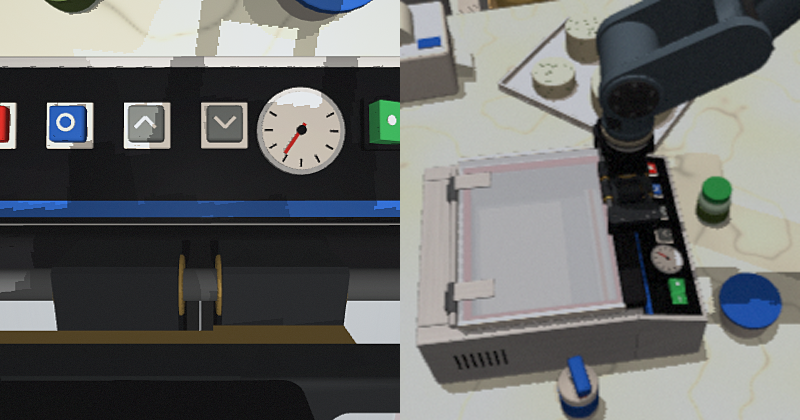

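The picture shows the lid lying flat with the fingers on its strip. The keys are up, and the jar, tub, spray bottle and cheeses in view look undisturbed.

```bash
python3 -c "
from plant import *
print(finish_job())"
```

```text
the job is handed in; nothing more can be done
None
```

The three steps were done in order and the job is handed in at about 13.4 s, with the fingertips still holding the lid shut. No verdict was reported, and I have no direct joint readings; what follows comes from forces, positions and pictures.

- **Rocker:** I pressed the raised end until it met a hard stop at 9 N. The detected point on it had moved down in the scene picture afterwards, which fits the on position.
- **Blue key:** I pressed it to its stop at 21 N and released it. It looked up again in the later pictures.
- **Lid:** I followed the strip down to a hard stop at TCP height 0.272 m, where 0.2717 m was predicted for shut. It was held there for about 0.7 s with roughly 22 N, and the last picture shows the lid flat.
- **Other keys and things around:** The red and grey keys look up in the pictures. The jar, tub, spray bottle and the cheeses in view look undisturbed. The knife was outside the last picture, so I did not recheck it.

**Disagreements:** The console came out about 3 mm lower than my first pose fit, which I handled by pressing until the force rose. The network's second estimate of the lid position disagreed between cameras by about 7 mm. I ignored it and used the geometry instead, and the contact force agreed with that.

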